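# Put the set of measuring cups back in its graded stand

### The arm

A 7-joint arm with a two-finger parallel gripper is mounted at the origin on a cart in front of the work surface, level with it; the furniture and walls round the work are solid. World frame = base frame: x ahead of the robot, y to its left, z up, the work surface at z = 0. Lengths are in mm, angles in rad, forces in N, time in s.
With the tool pointing down it reaches from about 400 to 925 mm from the base axis. Payload 5.6 kg.
Tool frame: the origin (TCP) lies at the very end of the fingers, on their centre line; the grasp point (between the pads) lies 19 mm behind it; z points along the fingers, y is the line along which they close (so a half turn about z gives the same grasp; the last joint's range is limited). The gripper opens to 85 mm and grips with 20 to 120 N. Pads are 22 mm wide; open, the fingers measure 114 mm over their backs; the gripper's body (76 mm by 85 mm) begins 54 mm behind the grasp point. The pads swing forward as they close: fully open they stand 13 mm farther back than shut.
Start: joints at [-1.153, 0.468, -0.012, 1.603, 0.006, 1.071, -0.056], TCP at [289.071, 582.191, 231.29] pointing down, gripper open.
Joint ranges: [-2.53, 2.53], [-0.31, 2.02], [-1.57, 1.55], [0.28, 2.44], [-1.29, 4.43], [0.15, 1.84], [-2.92, 2.92]. Speed limits (rad/s): [2.57, 2.57, 3.14, 3.14, 3.14, 3.14, 3.14].

### API

Orientations are given as a unit quaternion [x, y, z, w].
In Python, from plant import ctrl gives the robot as it stands.
- The arm moves only by the tool servo_tool, never from a script. Its argument "series" is a list of rows, each a list of 2 entries, a list of its own where there are three numbers: the shift along the tool's x, y, z in cm, then the turn about the tool's z in degrees. In form: [[[x, y, z], roll], ...]. A call has 1 to 8 rows; each row is the pose to reach, as a shift and turn from the pose commanded when the call began, along the tool's axes at that moment; what a row does not reach only later rows make up. A row lasts 1/8 s, in which the tool goes at most 62.5 mm and 10.7 degrees, less where a joint would pass 70% of its speed; a pose out of reach is approached as far as the arm can. A call with a gripper value outside its range is refused whole. "gripper" is the opening, from 0 (shut) to 1 (fully open), set as the call begins (left out, the last holds). The fingers move at their own pace and stop on an object; "squeeze" is the grip in N (left out, the last holds). Time passes only in rows, so rows that repeat a pose let the fingers close. It gives the time, the measured TCP pose, the force, the opening and the grip force at its end, in the units of the state.
- ctrl.state(): the state, without advancing time (a new reading comes with each control period).
- ctrl.get_image(name): name is "side" or "top"; returns a dict with "image" (480x640x3 uint8, blue, green, red), "depth" (480x640 float32, mm along the optical axis (not along the pixel's ray), 0 where there is no reading), "vertical_fov" (degrees; the focal length in pixels is half the picture's height over the tangent of half this angle, whatever the lens; pixels are square), "cx", "cy" (the principal point, pixels), "R" (3x3) and "t" (3): a world point X has camera coordinates R X + t. Camera axes: x right, y down, z forward; pixel columns grow to the right and rows downward; lengths in mm; the calibration is good to about 2 mm. A picture is of the moment at which its call begins.
- ctrl.finish_job(): hands the job in; it is judged then, once.
Trained networks look in a picture, given as the dict that the camera call returned (one of the last four; its "shot" number tells which), for a name from the list of things; names that differ only in an ending like _2 or _b are one class to them, and where a whole thing is asked for, a point or a joint stands for the part that bears it (a point fixed in the world has none). Each returns a list of dicts, best first, with "conf" (0 to 1); they miss things now and then, are a little off and sometimes report something else, mostly with a low value. They report only what shows in the picture. A call takes as long as a camera call.
- ctrl.silhouettes(picture, thing): "pixels" (480x640 bool, what is visible of it) and "location" ([column, row] in pixels, amid what is visible of it).
- ctrl.mark_of(picture, thing): "location" ([column, row] in pixels: a listed point, or the origin of a listed thing).
The state is a dict: "t": time; "joint_positions": joint angles; "joint_velocities": joint speeds; "effort": joint torques, N m; "tcp_pos": TCP position; "orientation": TCP orientation; "force": force on the tool from outside, world axes, zero at the start; "wrist_torque": the same for the moment, N m; "opening": finger opening in mm; "gripper_force": force on a finger pad.
Only numpy, scipy, OpenCV 4.12 (cv2) and the standard library are available. Lean on these libraries where they do the work, as an engineer would, in place of code of your own. Each camera call takes 0.05 s, during which the arm holds its last target. There are 200 camera calls.

### The job

Put the four steel measuring cups back in their wooden stand so that they hang in a row in order of size, each one in the bore made for it with its rim resting on the board all round, and its handle sticking out square across the board (to either long side). Do not knock the jam jar over or push it away.

Things in the scene. Friction and masses are not known exactly. Their poses are not given: they have to be found in the camera images.
- cup_250: the largest cup: steel, hollow, 58 mm high, tapering from 82 mm diameter under its flat rim (rim 94 mm across, 3 mm thick) to 62 mm at the foot; 160 g or so, loose, upright. Origin: centre of the foot's underside, z up. Level beech handle along its own +x, 14 mm wide, 10 mm deep, out to x = 122 mm; take it from above across its width, about x = 100, z = 62 mm (just above rim level)
- cup_125: the second largest cup: steel, hollow, 46 mm high, tapering from 66 mm diameter under its flat rim (rim 78 mm across, 3 mm thick) to 49 mm at the foot; 120 g or so, loose, upright. Origin: centre of the foot's underside, z up. Level beech handle along its own +x, 14 mm wide, 10 mm deep, out to x = 114 mm; take it from above across its width, about x = 92, z = 50 mm (just above rim level)
- cup_60: the second smallest cup: steel, hollow, 37 mm high, tapering from 52 mm diameter under its flat rim (rim 64 mm across, 3 mm thick) to 35 mm at the foot; 90 g or so, loose, upright. Origin: centre of the foot's underside, z up. Level beech handle along its own +x, 14 mm wide, 10 mm deep, out to x = 107 mm; take it from above across its width, about x = 85, z = 41 mm (just above rim level)
- cup_30: the smallest cup: steel, hollow, 31 mm high, tapering from 42 mm diameter under its flat rim (rim 54 mm across, 3 mm thick) to 25 mm at the foot; 70 g or so, loose, upright. Origin: centre of the foot's underside, z up. Level beech handle along its own +x, 14 mm wide, 10 mm deep, out to x = 102 mm; take it from above across its width, about x = 80, z = 35 mm (just above rim level)
- bore_250: the largest bore of the stand, for the largest cup: 85 mm diameter, thin steel collar, open right through the board. Origin: its centre at the board's top face, 72 mm above the worktop; axes as the stand's. The cup hangs in it by its rim, the foot 55 mm below the board's top
- bore_125: the second largest bore of the stand, for the second largest cup: 69 mm diameter, thin steel collar, open right through the board. Origin: its centre at the board's top face, 72 mm above the worktop; axes as the stand's. The cup hangs in it by its rim, the foot 43 mm below the board's top
- bore_60: the second smallest bore of the stand, for the second smallest cup: 55 mm diameter, thin steel collar, open right through the board. Origin: its centre at the board's top face, 72 mm above the worktop; axes as the stand's. The cup hangs in it by its rim, the foot 34 mm below the board's top
- bore_30: the smallest bore of the stand, for the smallest cup: 45 mm diameter, thin steel collar, open right through the board. Origin: its centre at the board's top face, 72 mm above the worktop; axes as the stand's. The cup hangs in it by its rim, the foot 28 mm below the board's top
- cup_stand: wooden stand, fixed: board 340 x 108 x 18 mm, top 72 mm above the worktop, on two end panels, open along both long sides; at any angle on the worktop. Origin: on the worktop under the middle of the row; x runs along the row from the largest bore to the smallest, y across the board (long edges at -54 and +54 mm). Bores at x = -121.5, -27.5, 51.5, 121.5 mm
- jam_jar: a glass jam jar with a gold lid, a bystander, 70 mm diameter, 101 mm high, standing near the cups. Origin: centre of its underside.

How it is judged:
By the outcome, as a careful person would: the job done as asked, in the order asked, and still so for the second after the job is handed in, with the robot touching nothing.
It also fails if it takes over 128 s, if anything falls off the work surface, if the arm or the gripper's body presses on something with over 40 N, if the wrist force passes 120 N, or if a joint passes its speed limit or range.

## Working session

There is one attempt and no reset: what is moved stays moved. The work goes in short steps, Python scripts to look and compute and a tool call to move; the robot and the scene stay as the last step left them, time stands still between calls to the robot, and variables do not carry over. Pictures are saved under pics/ and viewed, at most 14 in all, crops included, and the job is handed in when it is done.

Besides the shell and the picture viewer there is one more tool, called as name([rows], argument=value, ...), one row to a line, values as JSON. servo_tool: Moves the arm, as the interface text tells. Its arguments: {"type":"object","properties":{"series":{"type":"array"},"gripper":{"type":"number"},"squeeze":{"type":"number"}},"required":["series"]}

```bash
ls; mkdir -p pics; python3 - <<'E'
from plant import ctrl
import cv2
s=ctrl.state();print({k:(v if not hasattr(v,'tolist') else v.tolist()) for k,v in s.items()})
for n in("top","side"):
    p=ctrl.get_image(n);cv2.imwrite(f"pics/{n}0.png",p["image"]);print(n,p["vertical_fov"],p["cx"],p["cy"],p["R"],p["t"])
E
```

```text
pics
{'t': 0.0, 'joint_positions': [-1.1529852800631497, 0.46841375198937396, -0.011604763700024954, 1.6036383377375896, 0.006005638117625522, 1.0714044739646862, -0.056298005918302516], 'joint_velocities': [0.0014130608261303827, 0.0014960698090063658, -0.003877519073623768, -0.0003323357239991818, -0.0013387432528009294, -0.0008774706791316648, 0.0013597392717439264], 'effort': [-0.00011885654657817213, -53.238104581832886, 0.021497769048437476, -25.12986660003662, 0.011436460772529244, 0.00782129616709426, -1.9653422356213923e-06], 'tcp_pos': [288.8475527097281, 581.6588034000968, 230.30851267464618], 'orientation': [0.22840022307596827, 0.9735668961879683, -0.0009032075861937765, -0.0001447820072924648], 'force': [0.0525827938483966, -0.3658118207023432, 0.33719759538913685], 'wrist_torque': [-0.017799461830281194, -0.006852509237445611, -0.0073703325809446295], 'gripper_force': 0.0, 'opening': 85.40782125855127}
top 53.46750908963304 318.9070698747207 251.19582489127666 [[ 0.08284211 -0.99655681 -0.00342183]
 [-0.9753883  -0.0803774  -0.20532202]
 [ 0.20434002  0.02034692 -0.97868849]] [ -39.17488356  550.37846231 1083.99967993]
side 51.67140251375345 329.20644373478774 240.06156060728077 [[ 0.87633514 -0.48146856  0.01499183]
 [-0.29784005 -0.56604276 -0.76869168]
 [ 0.37858689  0.66916636 -0.63944378]] [-504.95872789  223.88333019  888.18280528]
```

View pics/top0.png

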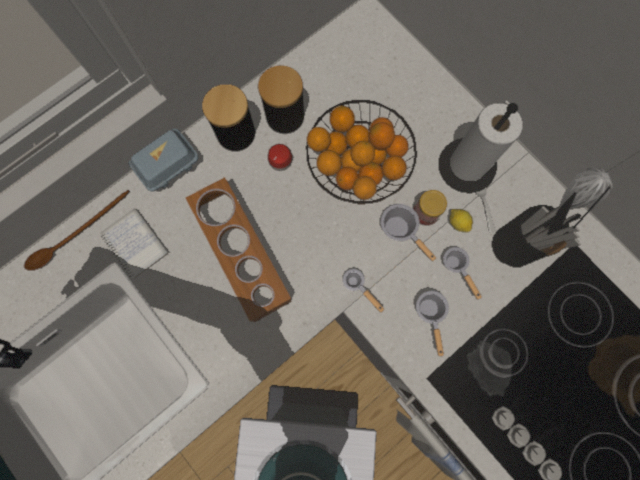

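View pics/side0.png

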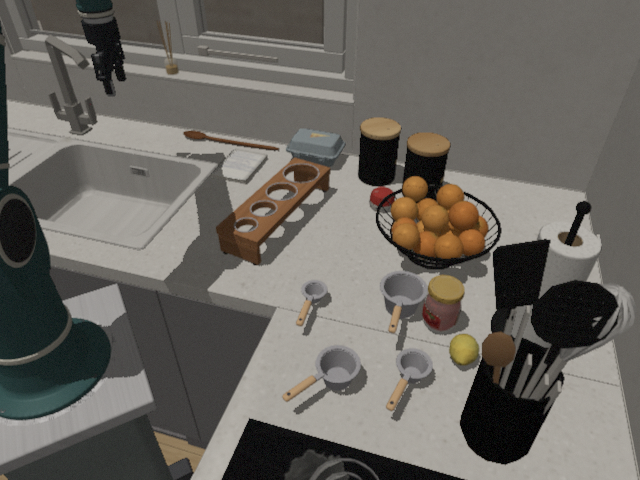

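```bash
cat > h.py <<'E'
import numpy as np, cv2
from plant import ctrl
from scipy.optimize import least_squares
H=dict(cup_250=58,cup_125=46,cup_60=37,cup_30=31)
RIM=dict(cup_250=47,cup_125=39,cup_60=32,cup_30=27)
BX=dict(bore_250=-121.5,bore_125=-27.5,bore_60=51.5,bore_30=121.5)
def f(p): return 240/np.tan(np.radians(p["vertical_fov"]/2))
def onplane(p,uv,z):
    uv=np.atleast_2d(uv).astype(float)
    d=np.c_[(uv[:,0]-p["cx"])/f(p),(uv[:,1]-p["cy"])/f(p),np.ones(len(uv))]@p["R"]
    c=-p["R"].T@p["t"]; return (c+d*((z-c[2])/d[:,2])[:,None])[:,:2]
def cloud(p,m):
    v,u=np.nonzero(m&(p["depth"]>0)); z=p["depth"][v,u]
    X=np.c_[(u-p["cx"])/f(p)*z,(v-p["cy"])/f(p)*z,z]
    return (X-p["t"])@p["R"], p["image"][v,u].astype(int)
def cup(p,n,z0=0):
    s=ctrl.silhouettes(p,n)
    if not s: return None
    s=s[0]; m=s["pixels"]; h=z0+H[n]
    im=p["image"].astype(int); wood=m&(im[...,2]-im[...,0]>50)
    # outline of the rim at its top plane: convex hull of non-wood pixels
    v,u=np.nonzero(m&~cv2.dilate(wood.astype(np.uint8),np.ones((3,3))).astype(bool))
    P,_=cloud(p,m&~wood); R=P[np.abs(P[:,2]-h)<5][:,:2]
    r=RIM[n]
    o=None
    if len(R)>8:
        c0=R.mean(0)
        o=least_squares(lambda c:np.hypot(*(R-c).T)-(r-3.5),c0,loss="soft_l1",f_scale=2).x
    v,u=np.nonzero(wood); W=onplane(p,np.c_[u,v],h+2)
    wm=W.mean(0); d=np.linalg.svd(W-wm)[2][0]
    if o is not None and d@(wm-o)<0:d=-d
    L=((W-wm)@d).max()+wm@d-(o@d if o is not None else 0)
    k=ctrl.mark_of(p,n); mk=onplane(p,k[0]["location"],z0)[0].round(1) if k else None
    off=None if o is None else (o-wm)@np.array([-d[1],d[0]])
    return dict(conf=round(s["conf"],2),c=None if o is None else o.round(1),mark=mk,wm=wm.round(1),ang=np.degrees(np.arctan2(d[1],d[0])).round(1),tip=round(float(L),1),off=off,n=len(R))
E
python3 - <<'E'
from h import *
for cam in("top","side"):
    p=ctrl.get_image(cam)
    for n in H: print(cam,n,cup(p,n))
    pts=[];xs=[]
    for b in BX:
        k=ctrl.mark_of(p,b)
        if k: w=onplane(p,k[0]["location"],72)[0];print(b,round(k[0]["conf"],2),w.round(1));pts.append(w);xs.append(BX[b])
    pts=np.array(pts);xs=np.array(xs)
    A=np.polyfit(xs,pts,1);print("stand",A[1],np.degrees(np.arctan2(A[0][1],A[0][0])),np.hypot(*A[0]))
    s=ctrl.silhouettes(p,"cup_stand")[0]["pixels"]; P,_=cloud(p,s); T=P[np.abs(P[:,2]-72)<6]
    print("board z",np.median(T[:,2]),cv2.minAreaRect(T[:,:2].astype(np.float32)))
    k=ctrl.mark_of(p,"jam_jar");print("jar",onplane(p,k[0]["location"],0))
    s=ctrl.silhouettes(p,"jam_jar")[0]["pixels"];P,_=cloud(p,s);T=P[P[:,2]>95];print(T.mean(0))
E
```

```text
top cup_250 {'conf': 0.87, 'c': None, 'mark': array([ 439.9, -266.5]), 'wm': array([ 444. , -129.4]), 'ang': np.float64(-133.9), 'tip': -184.4, 'off': None, 'n': 0}
top cup_125 {'conf': 0.87, 'c': None, 'mark': array([ 439.9, -266.5]), 'wm': array([ 445.4, -130.6]), 'ang': np.float64(-133.9), 'tip': -184.1, 'off': None, 'n': 1}
top cup_60 {'conf': 0.87, 'c': array([487.7, -86.1]), 'mark': array([ 439.9, -266.5]), 'wm': array([ 446.4, -131.6]), 'ang': np.float64(-133.9), 'tip': 92.1, 'off': np.float64(-1.7852863137831534), 'n': 96}
top cup_30 {'conf': 0.87, 'c': array([492.9, -81.4]), 'mark': array([ 439.9, -266.5]), 'wm': array([ 447.1, -132.2]), 'ang': np.float64(-133.9), 'tip': 99.2, 'off': np.float64(-2.1487963314340774), 'n': 220}
bore_250 0.51 [436.3 131. ]
bore_125 0.51 [436.3 131. ]
bore_60 0.51 [436.3 131. ]
bore_30 0.51 [436.3 131. ]
stand [436.27158979 131.03957737] 172.80038600840317 2.4240743872468692e-17
board z 71.92273924031718 ((543.9501342773438, 203.13401794433594), (341.9568786621094, 108.13137817382812), 33.883934020996094)
jar [[ 677.68806661 -248.0581342 ]]
[ 67
[... 567 characters left out ...]
, -279.1]), 'ang': np.float64(-167.5), 'tip': 108.9, 'off': np.float64(7.665746365779196), 'n': 185}
side cup_30 {'conf': 0.95, 'c': array([ 446.4, -266.4]), 'mark': array([ 564.7, -327. ]), 'wm': array([ 368.5, -275.5]), 'ang': np.float64(-167.5), 'tip': 109.5, 'off': np.float64(7.970469328933353), 'n': 186}
bore_250 0.63 [561.1 214.1]
bore_125 0.63 [561.1 214.1]
bore_60 0.63 [561.1 214.1]
bore_30 0.63 [561.1 214.1]
stand [561.06727127 214.11488186] -132.66689953212938 3.521638557792041e-16
board z 71.45764134946481 ((545.1372680664062, 201.5692138671875), (345.173828125, 112.93172454833984), 33.854862213134766)
jar [[ 682.81306186 -251.56632479]]
[ 680.26725865 -254.86352474   99.85909496]
```

```bash
python3 - <<'E'
s=open('h.py').read()
s=s.replace('def cup(p,n,z0=0):\n    s=ctrl.silhouettes(p,n)\n    if not s: return None\n    s=s[0]; m','def cup(p,n,near,z0=0):\n    g=lambda q:np.hypot(*(onplane(p,q["location"],z0+H[n])[0]-near))\n    s=[q for q in ctrl.silhouettes(p,n) if g(q)<70]\n    if not s: return None\n    s=min(s,key=g); m')
s=s.replace('k=ctrl.mark_of(p,n); mk=','k=sorted(ctrl.mark_of(p,n),key=g); mk=')
open('h.py','w').write(s)
E
python3 - <<'E'
from h import *
t0=ctrl.get_image("top")
px=dict(cup_250=(405,228),cup_125=(433,310),cup_60=(458,265),cup_30=(358,284))
near={n:onplane(t0,px[n],H[n])[0] for n in H}
th=np.radians(213.87);ux=np.array([np.cos(th),np.sin(th)]);c0=np.array([544.5,202.4])
for b in BX: print(b,"rect pred",(c0+ux*BX[b]).round(1))
for cam in("top","side"):
    p=ctrl.get_image(cam)
    for n in H: print(cam,n,cup(p,n,near[n]))
    for k in ctrl.mark_of(p,"bore_250"):
        w=onplane(p,k["location"],72)[0]; print(round(k["conf"],2),w.round(1),"along/across",((w-c0)@ux).round(1),((w-c0)@[-ux[1],ux[0]]).round(1))
E
```

```text
bore_250 rect pred [645.4 270.1]
bore_125 rect pred [567.3 217.7]
bore_60 rect pred [501.7 173.7]
bore_30 rect pred [443.6 134.7]
top cup_250 {'conf': 0.73, 'c': array([ 638.1, -181.9]), 'mark': array([ 632.3, -188.2]), 'wm': array([ 576.6, -245.7]), 'ang': np.float64(-136.3), 'tip': 119.9, 'off': np.float64(-3.6260041609798606), 'n': 419}
top cup_125 {'conf': 0.96, 'c': array([ 441.1, -269.1]), 'mark': array([ 445.4, -268. ]), 'wm': array([ 362.4, -287. ]), 'ang': np.float64(-167.7), 'tip': 111.0, 'off': np.float64(-0.709017023931537), 'n': 349}
top cup_60 {'conf': 0.96, 'c': array([ 560.9, -325.8]), 'mark': array([ 563.3, -327.7]), 'wm': array([ 500.2, -366.4]), 'ang': np.float64(-149.0), 'tip': 104.4, 'off': np.float64(-3.570224740336851), 'n': 276}
top cup_30 {'conf': 0.65, 'c': array([493.1, -81.9]), 'mark': array([497. , -86.7]), 'wm': array([ 446.7, -132.1]), 'ang': np.float64(-133.6), 'tip': 99.0, 'off': np.float64(-1.076272783568811), 'n': 196}
0.69 [490.8 177. ] along/across 58.8 -8.9
0.65 [432.9 129.7] along/across 133.2 -1.9
0.58 [552.6 215. ] along/across -13.7 -6.0
side
[... 305 characters left out ...]
array([ 363.3, -284.1]), 'ang': np.float64(-167.9), 'tip': 109.2, 'off': np.float64(4.775293671553705), 'n': 622}
side cup_60 {'conf': 0.58, 'c': array([ 561.9, -328.3]), 'mark': array([ 563.9, -327.2]), 'wm': array([ 501.4, -363.7]), 'ang': np.float64(-148.1), 'tip': 101.5, 'off': np.float64(1.9624013500970605), 'n': 455}
side cup_30 {'conf': 0.67, 'c': array([494.1, -84.2]), 'mark': array([491.4, -87. ]), 'wm': array([ 447.8, -129.3]), 'ang': np.float64(-133.5), 'tip': 95.2, 'off': np.float64(2.543168512994562), 'n': 280}
0.67 [640.5 261.3] along/across -112.6 4.6
0.62 [554.5 213.7] along/across -14.6 -3.8
0.54 [492.9 168.8] along/across 61.5 -0.9
0.51 [441.4 138.8] along/across 121.1 -4.7
```

```bash
cat >> h.py <<'E'
from scipy.spatial.transform import Rotation as Ro
def plan(x,y,z,psi):
    s=ctrl.state(); M=Ro.from_quat(s["orientation"]).as_matrix(); p=np.array(s["tcp_pos"])
    cur=np.degrees(np.arctan2(M[1,1],M[0,1])); d=M.T@(np.array([x,y,z])-p)/10
    print("t %.2f tcp %s psi %.1f tilt %.3f -> shift cm %s roll %.1f"%(s["t"],p.round(1),cur,np.hypot(M[0,2],M[1,2]),d.round(2),(cur-psi+180)%360-180))
def grasp(c,a,r,z):
    t=np.radians(a); return c[0]+r*np.cos(t),c[1]+r*np.sin(t),z,a+90
E
python3 - <<'E'
from h import *
th=np.radians(213.87);ux=np.array([np.cos(th),np.sin(th)]);uy=np.array([-ux[1],ux[0]]);c0=np.array([544.5,202.4])
for cam in("top","side"):
    p=ctrl.get_image(cam); P,_=cloud(p,np.ones((480,640),bool)); T=P[np.abs(P[:,2]-72)<4][:,:2]
    a,b=(T-c0)@ux,(T-c0)@uy; k=(abs(a)<180)&(abs(b)<65); T=T[k]; print(cam,"rect",np.percentile(a[k],[.3,99.7]),np.percentile(b[k],[.3,99.7]))
    for n in BX:
        r=int(n[5:]); r={250:42.5,125:34.5,60:27.5,30:22.5}[r]; c=c0+ux*BX[n]
        for _ in range(4):
            d=np.hypot(*(T-c).T);q=np.degrees(np.arctan2(*(T-c).T))//15
            E=np.array([T[q==i][d[q==i].argmin()] for i in range(-12,12) if (q==i).any()])
            E=E[np.hypot(*(E-c).T)<r+9]
            o=least_squares(lambda v:np.hypot(*(E-v[:2]).T)-v[2],[*c,r],loss="soft_l1").x; c=o[:2]
        print(n,o.round(1),"along err",((o[:2]-c0)@ux-BX[n]).round(1),"across",((o[:2]-c0)@uy).round(1),len(E))
plan(500,150,200,0)
plan(*grasp((493.6,-83),-133.5,80,130)); 
E
```

```text
top rect [-168.67840675  170.47759039] [-54.58142095  52.95606353]
bore_250 [635.5 264.3  42.2] along err 11.4 across -0.7 24
bore_125 [557.4 212.   34.5] along err 11.4 across -0.8 24
bore_60 [492.  168.3  27.8] along err 11.1 across -1.0 24
bore_30 [434.1 128.6  22.9] along err 11.2 across -0.3 24
side rect [-169.59029989  171.44666665] [-53.26811     56.90323785]
bore_250 [637.4 261.7  42. ] along err 11.3 across 2.5 24
bore_125 [559.7 209.   34.3] along err 11.2 across 3.0 24
bore_60 [493.5 165.5  27.6] along err 11.4 across 2.2 24
bore_30 [435.6 125.8  22.9] along err 11.6 across 2.9 24
t 2.85 tcp [289.  582.2 231.3] psi 63.6 tilt 0.000 -> shift cm [-38.11 -29.33   3.13] roll 63.6
t 2.85 tcp [289.  582.2 231.3] psi 63.6 tilt 0.000 -> shift cm [-45.55 -58.13  10.13] roll 107.1
```

servo_tool([
  [[-5, -4, 0.4], 8],
  [[-10, -7.5, 0.8], 16],
  [[-15, -11.5, 1.2], 24],
  [[-20, -15, 1.6], 32],
  [[-25, -19, 2], 40],
  [[-30, -23, 2.4], 48],
  [[-35, -27, 2.8], 56],
  [[-38, -31, 3.1], 64],
], gripper=0.5)

```text
t: 3.85
tcp_pos: [492.9, 133.3, 200.6]
orientation: [0.712, 0.703, 0.001, 0.001]
force: [1.3, 0.1, 0.8]
opening: 42.9
gripper_force: 0.0
```

```bash
python3 - <<'E'
from h import *
plan(*grasp((493.6,-83),-133.5,80,110)) 
E
```

```text
t 3.85 tcp [492.9 133.3 200.6] psi -0.7 tilt 0.002 -> shift cm [-27.5   -5.1    9.05] roll 42.8
```

servo_tool([
  [[-6, -1, 1], 9],
  [[-12, -2, 3], 18],
  [[-18, -3.2, 5], 27],
  [[-23, -4.3, 7], 36],
  [[-27.5, -5.1, 9], 42.8],
  [[-27.5, -5.1, 12], 42.8],
  [[-27.5, -5.1, 14], 42.8],
  [[-27.5, -5.1, 14], 42.8],
])

```text
t: 4.85
tcp_pos: [437.7, -139.1, 59.4]
orientation: [0.918, 0.397, -0.001, -0.001]
force: [-0.0, -0.6, -0.6]
opening: 42.7
gripper_force: 0.0
```

```bash
python3 - <<'E'
from h import *
plan(*grasp((493.6,-83),-133.5,80,16)) 
p=ctrl.get_image("side");cv2.imwrite("pics/s1.png",cv2.resize(p["image"][200:420,220:520],None,fx=2,fy=2))
E
```

```text
t 4.85 tcp [ 437.7 -139.1   59.4] psi -43.2 tilt 0.003 -> shift cm [-0.08  0.2   4.34] roll 0.3
```

View pics/s1.png

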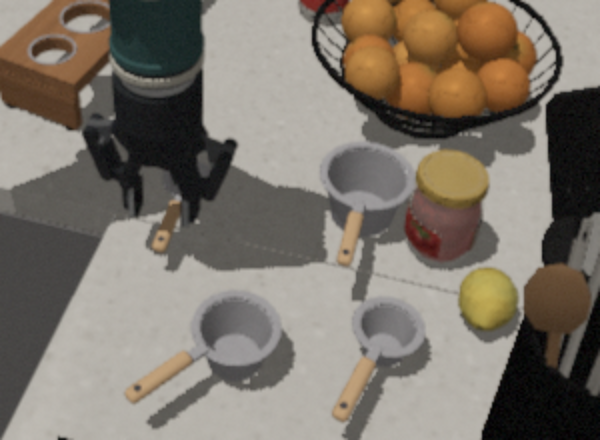

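The gripper straddles cup_30's handle: handle near crop pixel (168,222), fingertips at (133,205) and (192,210). I'll descend and close.

servo_tool([
  [[0, 0.1, 2.2], 0],
  [[0, 0.2, 4.2], 0],
  [[0, 0.2, 4.3], 0],
  [[0, 0.2, 4.3], 0],
])

```text
t: 5.4
tcp_pos: [440.8, -140.6, 18.3]
orientation: [0.918, 0.397, 0.001, 0.0]
force: [0.7, 0.1, 0.4]
opening: 42.4
gripper_force: 0.0
```

servo_tool([
  [[0, 0, 0], 0],
  [[0, 0, 0], 0],
  [[0, 0, 0], 0],
  [[0, 0, 0], 0],
  [[0, 0, 0], 0],
], gripper=0, squeeze=70)

```text
t: 6.02
tcp_pos: [440.3, -140.6, 17.5]
orientation: [0.918, 0.397, 0.0, 0.0]
force: [0.8, -0.2, 3.4]
opening: 12.4
gripper_force: 68.4
```

servo_tool([
  [[0, 0, -2], 0],
  [[0, 0, -5], 0],
  [[0, 0, -8], 0],
  [[0, 0, -11], 0],
  [[0, 0, -14], 0],
  [[0, 0, -14], 0],
])

```text
t: 6.78
tcp_pos: [441.1, -140.5, 158.7]
orientation: [0.918, 0.397, 0.002, 0.001]
force: [0.1, 0.7, 0.7]
opening: 12.3
gripper_force: 68.4
```

```bash
python3 - <<'E'
from h import *
plan(*grasp((434.9,127.2),-56.1,80,150)) 
E
```

```text
t 6.78 tcp [ 441.1 -140.5  158.7] psi -43.2 tilt 0.004 -> shift cm [ 17.3  -10.98   0.88] roll -77.1
```

servo_tool([
  [[2, -1.4, 0], -9],
  [[4.3, -2.8, 0], -19],
  [[6.5, -4.2, 0], -29],
  [[8.7, -5.6, 0], -39],
  [[11, -7, 0], -49],
  [[13, -8.4, 0], -59],
  [[15.2, -9.8, 0.5], -68],
  [[17.3, -11, 0.9], -77],
])

```text
t: 7.78
tcp_pos: [477.3, 61.8, 146.6]
orientation: [0.469, 0.883, -0.001, -0.001]
force: [-0.8, 0.3, -1.3]
opening: 12.6
gripper_force: 68.3
```

servo_tool([
  [[0, 0, 1], 0],
  [[0, 0, 3], 0],
  [[0, 0, 4.2], 0],
  [[0, 0, 4.2], 0],
])

```text
t: 8.28
tcp_pos: [477.2, 60.0, 104.9]
orientation: [0.472, 0.882, -0.001, -0.001]
force: [0.5, 0.0, -1.2]
opening: 12.0
gripper_force: 68.4
```

```bash
cat >> h.py <<'E'
BO=dict(cup_250=(636.5,263.0),cup_125=(558.5,210.5),cup_60=(492.8,166.9),cup_30=(434.9,127.2))
def held(n,zt):
    """rim centre of the held cup seen by each camera (rim top at zt), against that camera's bore"""
    s=ctrl.state(); print("tcp",np.round(s["tcp_pos"],1))
    off=dict(top=np.array([-.9,1.5]),side=np.array([.8,-1.5]))
    for cam in("top","side"):
        p=ctrl.get_image(cam); r=cup(p,n,np.array(BO[n]),zt-H[n]); print(cam,r)
        if r and r["c"] is not None: print("  rim minus bore",(r["c"]-off[cam]-BO[n]).round(1))
        cv2.imwrite(f"pics/{cam}_{n}.png",cv2.resize(p["image"][150:350,170:370] if cam=="top" else p["image"][120:320,180:380],None,fx=3,fy=3))
E
python3 - <<'E'
from h import *
plan(*grasp((434.9,127.2),-56.1,80,108)); held("cup_30",ctrl.state()["tcp_pos"][2]-17.5+31)
E
```

```text
t 8.28 tcp [477.2  60.  104.9] psi 33.7 tilt 0.003 -> shift cm [-0.06  0.24 -0.31] roll -0.2
tcp [477.2  60.  104.9]
top None
side {'conf': 0.7, 'c': array([433.4, 123.2]), 'mark': array([ 583., -240.]), 'wm': array([458.9,  79.9]), 'ang': np.float64(-64.9), 'tip': 56.5, 'off': np.float64(-4.667681150633186), 'n': 211}
  rim minus bore [-2.3 -2.5]
```

View pics/side_cup_30.png

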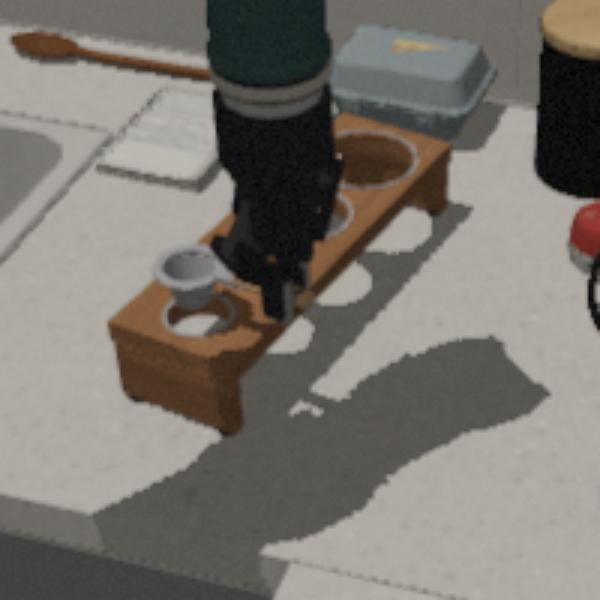

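servo_tool([
  [[0, 0.28, 0], 0],
  [[0, 0.28, 0], 0],
  [[0, 0.28, 1], 0],
  [[0, 0.28, 1.8], 0],
  [[0, 0.28, 2.5], 0],
  [[0, 0.28, 2.5], 0],
])

```text
t: 9.28
tcp_pos: [480.0, 62.3, 80.4]
orientation: [0.471, 0.882, -0.001, -0.001]
force: [0.2, 0.9, -0.5]
opening: 12.4
gripper_force: 68.4
```

servo_tool([
  [[0, 0, 0.5], 0],
  [[0, 0, 1], 0],
  [[0, 0, 1.4], 0],
  [[0, 0, 1.6], 0],
  [[0, 0, 1.6], 0],
])

```text
t: 9.9
tcp_pos: [480.6, 62.5, 65.2]
orientation: [0.471, 0.882, -0.0, -0.0]
force: [0.5, -0.2, -0.8]
opening: 12.5
gripper_force: 68.4
```

```bash
python3 - <<'E'
from h import *
plan(*grasp((434.9,127.2),-56.1,80,61.5)); held("cup_30",ctrl.state()["tcp_pos"][2]-17.5+31)
E
```

```text
t 9.90 tcp [480.6  62.5  65.2] psi 33.8 tilt 0.000 -> shift cm [-0.08 -0.18  0.37] roll -0.1
tcp [480.6  62.5  65.2]
top None
side {'conf': 0.9, 'c': array([436.5, 125.1]), 'mark': array([436.3, 128.3]), 'wm': array([445.2,  93.8]), 'ang': np.float64(-27.7), 'tip': 23.3, 'off': np.float64(23.661996510259108), 'n': 147}
  rim minus bore [ 0.8 -0.6]
```

View pics/side_cup_30.png

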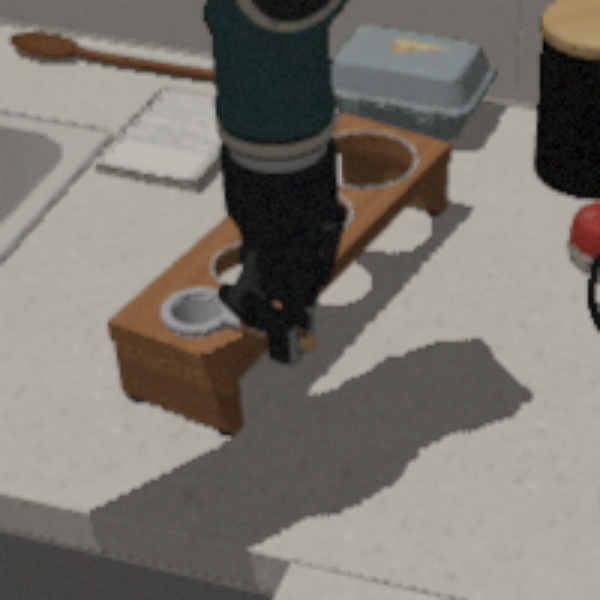

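The cup is entering its bore with no contact force (rim at crop pixel (200,312)). I'll lower the last few millimetres and release.

servo_tool([
  [[0, -0.07, 0.2], 0],
  [[0, -0.07, 0.35], 0],
  [[0, -0.07, 0.35], 0],
])

```text
t: 10.52
tcp_pos: [480.0, 62.1, 61.9]
orientation: [0.471, 0.882, -0.0, -0.0]
force: [-1.8, 0.2, 2.6]
opening: 12.2
gripper_force: 68.7
```

servo_tool([
  [[0, 0, 0], 0],
  [[0, 0, 0], 0],
  [[0, 0, 0], 0],
  [[0, 0, -3], 0],
  [[0, 0, -7], 0],
  [[0, 0, -11], 0],
  [[0, 0, -11], 0],
], gripper=0.5)

```text
t: 11.4
tcp_pos: [482.2, 62.5, 174.6]
orientation: [0.471, 0.882, 0.002, 0.002]
force: [0.1, -0.5, -0.4]
opening: 42.4
gripper_force: 0.0
```

```bash
python3 - <<'E'
from h import *
plan(500,-100,175,-10)
plan(*grasp((561.4,-327),-148.5,85,22+60)) 
E
```

```text
t 11.40 tcp [482.2  62.5 174.6] psi 33.8 tilt 0.007 -> shift cm [-14.5   -7.56  -0.06] roll 43.8
t 11.40 tcp [482.2  62.5 174.6] psi 33.8 tilt 0.007 -> shift cm [-36.42 -23.63   9.18] roll 92.3
```

servo_tool([
  [[-4, -2.6, 0], 10],
  [[-8, -5.2, 0], 20],
  [[-12, -8, 0], 30],
  [[-17, -11, 0], 40],
  [[-22, -14, 0], 50],
  [[-26, -17, 0], 60],
  [[-30, -19.5, 0], 70],
  [[-34, -22, 1], 80],
])

```text
t: 12.4
tcp_pos: [486.3, -344.3, 161.1]
orientation: [0.929, 0.37, -0.0, 0.0]
force: [-1.1, 0.7, -0.1]
opening: 42.7
gripper_force: 0.0
```

```bash
python3 - <<'E'
from h import *
plan(*grasp((561.4,-327),-148.5,85,23)) 
p=ctrl.get_image("side");print(cup(p,"cup_30",np.array([434.9,127.2]),44))
cv2.imwrite("pics/s2.png",cv2.resize(p["image"][140:440,180:580],None,fx=1.8,fy=1.8))
E
```

```text
t 12.40 tcp [ 486.3 -344.3  161.1] psi -46.5 tilt 0.000 -> shift cm [-1.67  2.15 13.81] roll 12.0
{'conf': 0.59, 'c': array([434.7, 125.3]), 'mark': array([433. , 126.8]), 'wm': array([472.8,  75.6]), 'ang': np.float64(-50.2), 'tip': 94.3, 'off': np.float64(2.49375476955073), 'n': 217}
```

View pics/s2.png

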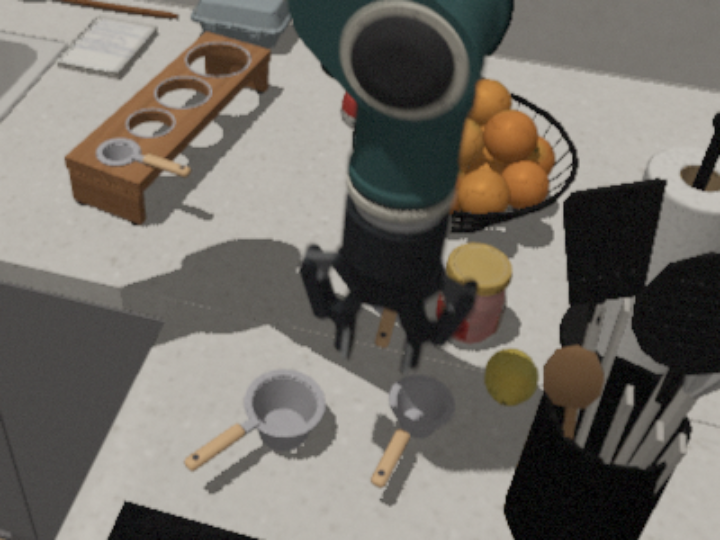

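cup_30 hangs in its bore (crop (120,152)), handle to the right. The gripper is high over cup_60's handle (392,455). I'll descend.

servo_tool([
  [[-1.2, 1.4, 2], 9],
  [[-1.7, 2.1, 5], 12],
  [[-1.7, 2.1, 8], 12],
  [[-1.7, 2.1, 8], 12],
])

```text
t: 13.05
tcp_pos: [487.3, -367.0, 79.1]
orientation: [0.961, 0.275, -0.002, -0.003]
force: [-1.2, -0.2, 1.3]
opening: 42.5
gripper_force: 0.0
```

```bash
python3 - <<'E'
from h import *
plan(*grasp((561.4,-327),-148.5,85,23)) 
p=ctrl.get_image("top");print(cup(p,"cup_30",np.array([434.9,127.2]),44))
cv2.imwrite("pics/t2.png",cv2.resize(p["image"][170:370,170:500],None,fx=2.4,fy=2.4))
E
```

```text
t 13.05 tcp [ 487.3 -367.    79.1] psi -58.1 tilt 0.006 -> shift cm [-0.09  0.49  5.61] roll 0.4
{'conf': 0.59, 'c': array([434.2, 128. ]), 'mark': array([438.5, 120.4]), 'wm': array([471.3,  73.3]), 'ang': np.float64(-55.0), 'tip': 98.5, 'off': np.float64(1.028196353532664), 'n': 260}
```

View pics/t2.png

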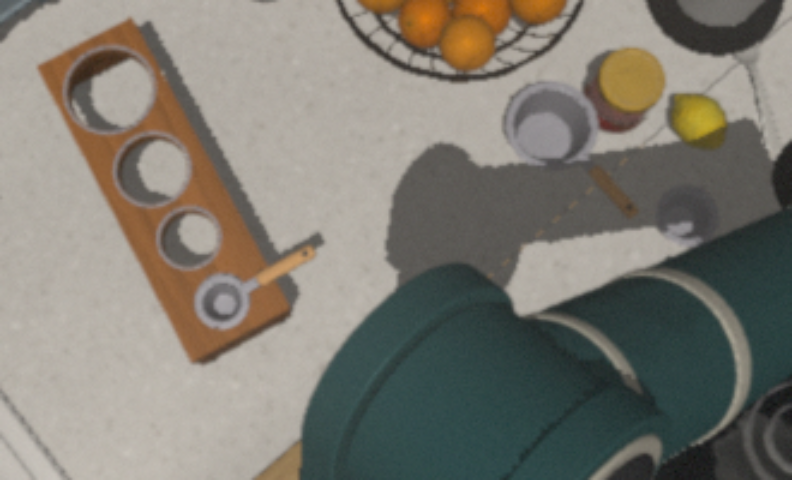

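Top view confirms cup_30 is seated and its handle is square (-55° against -56°). Grasping cup_60.

servo_tool([
  [[-0.1, 0.45, 2], 0],
  [[-0.1, 0.45, 4], 0],
  [[-0.1, 0.45, 5.7], 0],
  [[-0.1, 0.45, 5.7], 0],
])

```text
t: 13.7
tcp_pos: [488.9, -373.3, 22.7]
orientation: [0.962, 0.274, -0.001, -0.001]
force: [0.5, -0.0, 1.1]
opening: 42.7
gripper_force: 0.0
```

servo_tool([
  [[0, 0, 0], 0],
  [[0, 0, 0], 0],
  [[0, 0, 0], 0],
  [[0, 0, 0], 0],
  [[0, 0, 0], 0],
], gripper=0)

```text
t: 14.32
tcp_pos: [490.4, -374.5, 25.2]
orientation: [0.962, 0.274, 0.0, 0.0]
force: [-1.1, -1.3, 1.0]
opening: 12.7
gripper_force: 68.3
```

servo_tool([
  [[0, 0, -2], 0],
  [[0, 0, -5], 0],
  [[0, 0, -9], 0],
  [[0, 0, -13], 0],
  [[0, 0, -16], 0],
  [[0, 0, -16], 0],
])

```text
t: 15.08
tcp_pos: [491.2, -374.9, 188.1]
orientation: [0.962, 0.274, 0.002, 0.002]
force: [-0.4, -0.0, -1.4]
opening: 12.6
gripper_force: 68.2
```

```bash
python3 - <<'E'
from h import *
plan(*grasp(BO["cup_60"],-56.1,85,150)) 
E
```

```text
t 15.07 tcp [ 491.2 -374.9  188.1] psi -58.2 tilt 0.005 -> shift cm [ 28.99 -37.48   3.73] roll -92.1
```

servo_tool([
  [[3, -4, 0], -9],
  [[6, -8, 0], -18],
  [[9.5, -12.5, 0], -28],
  [[13, -17, 0], -38],
  [[16.5, -21.5, 0], -48],
  [[20, -26, 0], -58],
  [[23.5, -30.5, 0], -68],
  [[26.5, -34.5, 1], -78],
])

```text
t: 16.08
tcp_pos: [533.3, 61.2, 174.7]
orientation: [0.572, 0.82, 0.0, -0.0]
force: [1.3, -0.3, -1.7]
opening: 12.4
gripper_force: 68.4
```

```bash
python3 - <<'E'
from h import *
plan(*grasp(BO["cup_60"],-56.1,85,112)) 
E
```

```text
t 16.07 tcp [533.3  61.2 174.7] psi 20.2 tilt 0.001 -> shift cm [3.06 1.86 6.27] roll -13.7
```

servo_tool([
  [[2, 1.2, 1], -8],
  [[3.1, 1.9, 2.5], -13.7],
  [[3.1, 1.9, 4.5], -13.7],
  [[3.1, 1.9, 6.2], -13.7],
  [[3.1, 1.9, 6.2], -13.7],
])

```text
t: 16.7
tcp_pos: [539.5, 93.8, 111.1]
orientation: [0.474, 0.881, -0.001, -0.001]
force: [0.2, -0.1, -0.2]
opening: 12.8
gripper_force: 68.4
```

```bash
python3 - <<'E'
from h import *
plan(*grasp(BO["cup_60"],-56.1,85,68)) 
held("cup_60",ctrl.state()["tcp_pos"][2]-24+37)
E
```

```text
t 16.70 tcp [539.5  93.8 111.1] psi 33.5 tilt 0.004 -> shift cm [0.17 0.22 4.31] roll -0.4
tcp [539.5  93.8 111.1]
top None
side {'conf': 0.88, 'c': array([492.1, 162.8]), 'mark': array([497.9, 158. ]), 'wm': array([521.8, 121.8]), 'ang': np.float64(-64.3), 'tip': 63.3, 'off': np.float64(-8.957382644460896), 'n': 219}
  rim minus bore [-1.5 -2.6]
```

View pics/side_cup_60.png

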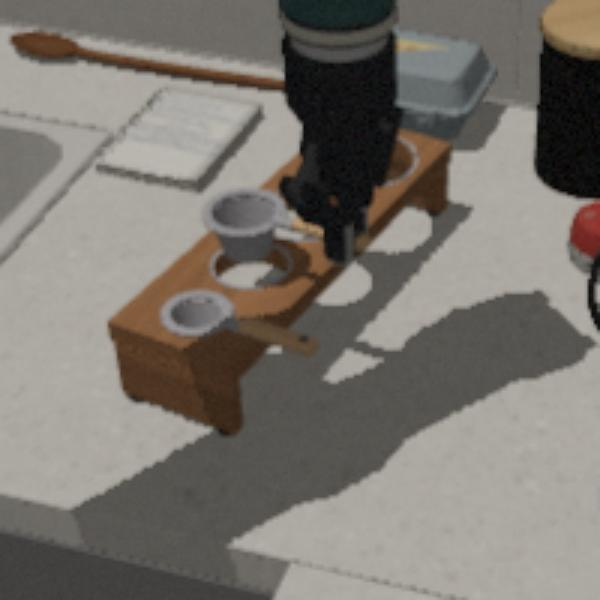

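cup_60 hovers over its bore (rim (245,212), bore (252,265)), about 2–3 mm short. I'll correct that and lower.

servo_tool([
  [[0.15, 0.25, 0], 0],
  [[0.15, 0.25, 0.2], 0],
  [[0.15, 0.25, 1], 0],
  [[0.15, 0.25, 2], 0],
  [[0.15, 0.25, 3], 0],
  [[0.15, 0.25, 3.8], 0],
  [[0.15, 0.25, 4.2], 0],
  [[0.15, 0.25, 4.2], 0],
])

```text
t: 17.95
tcp_pos: [542.1, 96.9, 70.5]
orientation: [0.473, 0.881, -0.0, -0.0]
force: [-0.5, -0.2, -1.0]
opening: 12.2
gripper_force: 68.5
```

```bash
python3 - <<'E'
from h import *
plan(*grasp(BO["cup_60"],-56.1,85,62)) 
held("cup_60",ctrl.state()["tcp_pos"][2]-24+37)
E
```

```text
t 17.95 tcp [542.1  96.9  70.5] psi 33.5 tilt 0.001 -> shift cm [ 0.06 -0.19  0.85] roll -0.4
tcp [542.1  96.9  70.5]
top None
side {'conf': 0.59, 'c': array([493.8, 165.7]), 'mark': array([489.5, 166.5]), 'wm': array([522.2, 122.6]), 'ang': np.float64(-65.0), 'tip': 63.2, 'off': np.float64(-7.537539704961588), 'n': 224}
  rim minus bore [0.2 0.3]
```

servo_tool([
  [[0, 0, 0.4], 0],
  [[0, 0, 0.7], 0],
  [[0, 0, 0.8], 0],
  [[0, 0, 0.8], 0],
])

```text
t: 18.7
tcp_pos: [542.4, 97.0, 63.0]
orientation: [0.473, 0.881, 0.0, 0.0]
force: [-0.3, -0.7, 2.1]
opening: 12.0
gripper_force: 68.9
```

servo_tool([
  [[0, 0, 0], 0],
  [[0, 0, 0], 0],
  [[0, 0, 0], 0],
  [[0, 0, -3], 0],
  [[0, 0, -7], 0],
  [[0, 0, -11], 0],
  [[0, 0, -11], 0],
], gripper=0.5)

```text
t: 19.58
tcp_pos: [544.4, 97.4, 176.0]
orientation: [0.473, 0.881, 0.002, 0.002]
force: [0.2, -0.5, -1.0]
opening: 42.5
gripper_force: 0.0
```

```bash
python3 - <<'E'
from h import *
plan(480,-150,175,-10)
plan(*grasp((441.4,-270.6),-167.8,92,100)) 
E
```

```text
t 19.57 tcp [544.4  97.4 176. ] psi 33.5 tilt 0.007 -> shift cm [-17.08 -19.02   0.  ] roll 43.5
t 19.57 tcp [544.4  97.4 176. ] psi 33.5 tilt 0.007 -> shift cm [-21.65 -37.52   7.39] roll 111.3
```

servo_tool([
  [[-3, -4.5, 0], 10],
  [[-5.5, -9, 0], 20],
  [[-8, -13.5, 0], 30],
  [[-11, -18.5, 0], 40],
  [[-13.5, -23, 0], 50],
  [[-16, -28, 0], 60],
  [[-19, -33, 0], 70],
  [[-21, -37, 0], 80],
])

```text
t: 20.58
tcp_pos: [348.0, -284.0, 172.4]
orientation: [0.93, 0.367, -0.0, 0.0]
force: [1.2, -0.3, -0.1]
opening: 42.6
gripper_force: 0.0
```

```bash
python3 - <<'E'
from h import *
plan(*grasp((441.4,-270.6),-167.8,92,75)) 
E
```

```text
t 20.57 tcp [ 348.  -284.   172.4] psi -46.9 tilt 0.000 -> shift cm [-0.15  0.68  9.74] roll 30.9
```

servo_tool([
  [[-0.1, 0.5, 1], 10],
  [[-0.1, 0.7, 3], 20],
  [[-0.1, 0.7, 6], 30],
  [[-0.1, 0.7, 9.5], 31],
  [[-0.1, 0.7, 9.7], 31],
  [[-0.1, 0.7, 9.7], 31],
])

```text
t: 21.32
tcp_pos: [353.5, -288.5, 76.2]
orientation: [0.994, 0.109, -0.0, 0.0]
force: [-1.0, -0.6, 0.8]
opening: 42.9
gripper_force: 0.0
```

```bash
python3 - <<'E'
from h import *
plan(*grasp((441.4,-270.6),-167.8,92,32)) 
p=ctrl.get_image("side"); print(cup(p,"cup_125",np.array((400,-280))))
p=ctrl.get_image("top");print(cup(p,"cup_60",np.array(BO["cup_60"]),38))
E
```

```text
t 21.32 tcp [ 353.5 -288.5   76.2] psi -77.5 tilt 0.000 -> shift cm [-0.23  0.1   4.42] roll 0.3
{'conf': 0.76, 'c': array([ 442.2, -271.9]), 'mark': array([ 447. , -263.2]), 'wm': array([ 346.7, -288.4]), 'ang': np.float64(-161.0), 'tip': 108.7, 'off': np.float64(15.411824722376984), 'n': 467}
{'conf': 0.59, 'c': array([491.4, 168.7]), 'mark': array([494.2, 166.5]), 'wm': array([532.2, 110.5]), 'ang': np.float64(-56.6), 'tip': 104.5, 'off': np.float64(-1.9852648712574066), 'n': 280}
```

servo_tool([
  [[-0.2, 0.1, 2], 0],
  [[-0.2, 0.1, 3.8], 0],
  [[-0.2, 0.1, 4.4], 0],
  [[-0.2, 0.1, 4.4], 0],
])

```text
t: 22.12
tcp_pos: [351.9, -289.6, 31.9]
orientation: [0.994, 0.109, -0.0, -0.0]
force: [0.1, -0.2, -0.2]
opening: 42.6
gripper_force: 0.0
```

servo_tool([
  [[0, 0, 0], 0],
  [[0, 0, 0], 0],
  [[0, 0, 0], 0],
  [[0, 0, 0], 0],
  [[0, 0, 0], 0],
], gripper=0, squeeze=80)

```text
t: 22.75
tcp_pos: [352.0, -289.8, 32.0]
orientation: [0.994, 0.109, 0.0, 0.0]
force: [-0.6, -2.5, 2.6]
opening: 12.3
gripper_force: 78.2
```

servo_tool([
  [[0, 0, -2], 0],
  [[0, 0, -5], 0],
  [[0, 0, -9], 0],
  [[0, 0, -13], 0],
  [[0, 0, -16], 0],
  [[0, 0, -16], 0],
])

```text
t: 23.5
tcp_pos: [353.1, -289.6, 193.1]
orientation: [0.994, 0.109, 0.002, 0.0]
force: [-0.4, 0.6, -2.4]
opening: 12.1
gripper_force: 78.1
```

```bash
python3 - <<'E'
from h import *
plan(*grasp(BO["cup_125"],-56.1,92,150)) 
E
```

```text
t 23.50 tcp [ 353.1 -289.6  193.1] psi -77.4 tilt 0.004 -> shift cm [ 34.26 -35.79   4.39] roll -111.3
```

servo_tool([
  [[4, -4, 0], -10],
  [[8, -8.2, 0], -20],
  [[12, -12.4, 0], -30],
  [[16, -16.6, 0], -40],
  [[20, -20.8, 0], -50],
  [[24, -25, 0], -60],
  [[28, -29.2, 0], -70],
  [[32, -33.4, 0], -80],
])

```text
t: 24.5
tcp_pos: [591.7, 107.6, 189.5]
orientation: [0.689, 0.724, -0.001, -0.001]
force: [0.5, -0.5, -1.6]
opening: 12.1
gripper_force: 78.2
```

```bash
python3 - <<'E'
from h import *
plan(*grasp(BO["cup_125"],-56.1,92,120)) 
E
```

```text
t 24.50 tcp [591.7 107.6 189.5] psi 2.8 tilt 0.003 -> shift cm [2.56 1.96 6.95] roll -31.1
```

servo_tool([
  [[0.8, 0.6, 0.5], -10],
  [[1.6, 1.3, 1], -20],
  [[2.5, 1.9, 2], -30],
  [[2.6, 2, 4], -31.2],
  [[2.6, 2, 6], -31.2],
  [[2.6, 2, 6.9], -31.2],
  [[2.6, 2, 6.9], -31.2],
])

```text
t: 25.38
tcp_pos: [610.3, 132.2, 121.6]
orientation: [0.472, 0.881, -0.001, -0.001]
force: [0.6, 0.7, -0.7]
opening: 12.0
gripper_force: 78.2
```

```bash
python3 - <<'E'
from h import *
plan(*grasp(BO["cup_125"],-56.1,92,61)) 
held("cup_125",ctrl.state()["tcp_pos"][2]-32+46)
E
```

```text
t 25.38 tcp [610.3 132.2 121.6] psi 33.6 tilt 0.002 -> shift cm [0.18 0.08 6.06] roll -0.3
tcp [610.3 132.2 121.6]
top None
side {'conf': 0.83, 'c': array([559.6, 205.6]), 'mark': array([563. , 215.9]), 'wm': array([595.2, 162.4]), 'ang': np.float64(-73.9), 'tip': 65.0, 'off': np.float64(-22.251130359956218), 'n': 268}
  rim minus bore [ 0.3 -3.4]
```

View pics/side_cup_125.png

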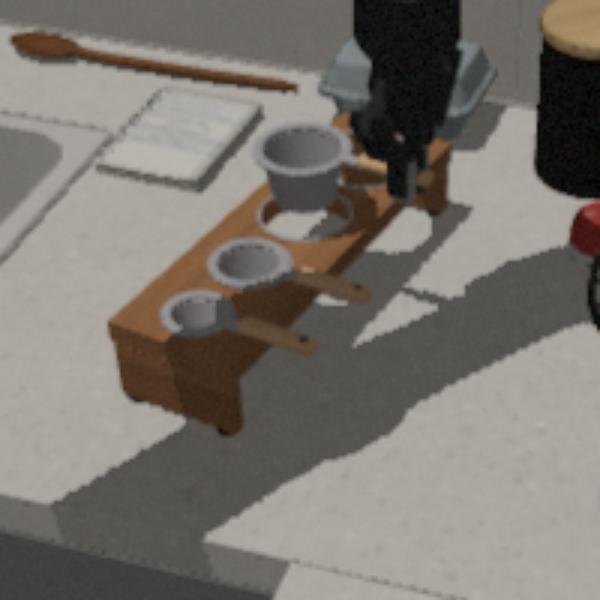

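cup_125 is over its bore (rim (305,150), bore (305,215)), and the two small cups sit flush. Correcting and lowering.

servo_tool([
  [[0.25, 0.12, 0], -0.3],
  [[0.25, 0.12, 0.5], -0.3],
  [[0.25, 0.12, 1.5], -0.3],
  [[0.25, 0.12, 2.5], -0.3],
  [[0.25, 0.12, 3.5], -0.3],
  [[0.25, 0.12, 4.5], -0.3],
  [[0.25, 0.12, 5], -0.3],
  [[0.25, 0.12, 5], -0.3],
])

```text
t: 26.62
tcp_pos: [610.3, 135.3, 72.3]
orientation: [0.47, 0.883, -0.0, -0.0]
force: [-0.2, -0.1, -1.0]
opening: 12.0
gripper_force: 78.2
```

```bash
python3 - <<'E'
from h import *
plan(*grasp(BO["cup_125"],-56.1,92,61)) 
held("cup_125",ctrl.state()["tcp_pos"][2]-32+46)
E
```

```text
t 26.62 tcp [610.3 135.3  72.3] psi 34.0 tilt 0.001 -> shift cm [-0.07 -0.11  1.13] roll 0.1
tcp [610.3 135.3  72.3]
top None
side {'conf': 0.66, 'c': array([558.8, 208.6]), 'mark': array([558.4, 209.5]), 'wm': array([591.3, 163.2]), 'ang': np.float64(-71.3), 'tip': 67.2, 'off': np.float64(-16.262134409306967), 'n': 247}
  rim minus bore [-0.5 -0.4]
```

servo_tool([
  [[0, 0, 0.4], 0],
  [[0, 0, 0.8], 0],
  [[0, 0, 1.1], 0],
  [[0, 0, 1.1], 0],
])

```text
t: 27.38
tcp_pos: [610.5, 135.4, 61.7]
orientation: [0.47, 0.883, -0.0, -0.0]
force: [-0.2, -0.6, -0.7]
opening: 12.6
gripper_force: 78.4
```

servo_tool([
  [[0, 0, 0], 0],
  [[0, 0, 0], 0],
  [[0, 0, 0], 0],
  [[0, 0, -3], 0],
  [[0, 0, -7], 0],
  [[0, 0, -11], 0],
  [[0, 0, -11], 0],
], gripper=0.5)

```text
t: 28.25
tcp_pos: [612.8, 135.8, 175.6]
orientation: [0.47, 0.883, 0.003, 0.002]
force: [0.3, 0.0, -0.2]
opening: 42.7
gripper_force: 0.0
```

```bash
python3 - <<'E'
from h import *
plan(*grasp((638.8,-183.1),-135.4,100,120)) 
p=ctrl.get_image("top");print(cup(p,"cup_250",np.array((610,-215))))
E
```

```text
t 28.25 tcp [612.8 135.8 175.6] psi 34.0 tilt 0.007 -> shift cm [-29.72 -25.54   5.44] roll 79.4
{'conf': 0.7, 'c': array([ 638.3, -181.5]), 'mark': array([ 630.6, -180.4]), 'wm': array([ 575.6, -246.5]), 'ang': np.float64(-135.0), 'tip': 120.6, 'off': np.float64(-1.612471757467219), 'n': 401}
```

servo_tool([
  [[-3.8, -3.2, 0], 10],
  [[-7.6, -6.5, 0], 20],
  [[-11.5, -9.8, 0], 30],
  [[-15.5, -13.2, 0], 40],
  [[-19.5, -16.6, 0], 50],
  [[-23.5, -20, 0], 60],
  [[-27, -23, 0], 70],
  [[-29.7, -25.5, 0.5], 79.4],
])

```text
t: 29.4
tcp_pos: [564.0, -255.5, 165.6]
orientation: [0.927, 0.376, -0.001, -0.0]
force: [0.0, 0.6, 0.3]
opening: 42.8
gripper_force: 0.0
```

```bash
python3 - <<'E'
from h import *
plan(*grasp((638.8,-183.1),-135.4,100,90)) 
E
```

```text
t 29.40 tcp [ 564.  -255.5  165.6] psi -45.8 tilt 0.002 -> shift cm [0.42 0.1  7.56] roll -0.4
```

servo_tool([
  [[0.4, 0, 2], 0],
  [[0.4, 0, 5], 0],
  [[0.4, 0, 7.5], 0],
  [[0.4, 0, 7.5], 0],
])

```text
t: 29.9
tcp_pos: [566.2, -248.3, 88.4]
orientation: [0.925, 0.38, -0.002, -0.002]
force: [-0.8, 0.8, -0.1]
opening: 42.7
gripper_force: 0.0
```

```bash
python3 - <<'E'
from h import *
plan(*grasp((638.8,-183.1),-135.4,100,44)) 
p=ctrl.get_image("side");cv2.imwrite("pics/s5.png",cv2.resize(p["image"][140:440,180:580],None,fx=1.8,fy=1.8))
p=ctrl.get_image("top");print(cup(p,"cup_125",np.array(BO["cup_125"]),29))
E
```

```text
t 29.90 tcp [ 566.2 -248.3   88.4] psi -45.3 tilt 0.007 -> shift cm [-0.24  0.48  4.44] roll 0.1
{'conf': 0.86, 'c': array([556.7, 211.9]), 'mark': array([555.5, 210.4]), 'wm': array([595.5, 154.7]), 'ang': np.float64(-50.5), 'tip': 111.2, 'off': np.float64(6.496836392752293), 'n': 341}
```

View pics/s5.png

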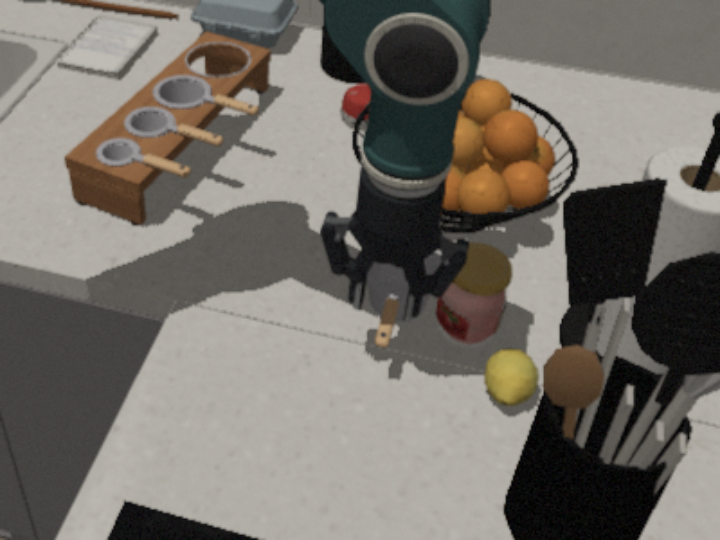

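All three cups sit in order; the gripper straddles cup_250's handle (388,320), clear of the jar (475,290). Descending and grasping.

servo_tool([
  [[-0.2, 0.4, 1], 0],
  [[-0.2, 0.4, 2.5], 0],
  [[-0.2, 0.4, 4], 0],
  [[-0.2, 0.4, 4.4], 0],
  [[-0.2, 0.4, 4.4], 0],
])

```text
t: 30.72
tcp_pos: [569.1, -254.9, 47.2]
orientation: [0.925, 0.379, -0.0, -0.0]
force: [0.7, -0.2, -0.2]
opening: 42.9
gripper_force: 0.0
```

servo_tool([
  [[0, 0, 0], 0],
  [[0, 0, 0], 0],
  [[0, 0, 0], 0],
  [[0, 0, 0], 0],
  [[0, 0, 0], 0],
], gripper=0, squeeze=90)

```text
t: 31.35
tcp_pos: [569.5, -255.0, 48.1]
orientation: [0.925, 0.379, 0.0, 0.0]
force: [-1.9, 0.9, 3.3]
opening: 12.0
gripper_force: 87.9
```

servo_tool([
  [[0, 0, -2], 0],
  [[0, 0, -5], 0],
  [[0, 0, -9], 0],
  [[0, 0, -13], 0],
  [[0, 0, -16], 0],
  [[0, 0, -16], 0],
])

```text
t: 32.1
tcp_pos: [570.7, -255.8, 211.0]
orientation: [0.925, 0.379, 0.002, 0.002]
force: [-0.3, 0.6, -1.5]
opening: 12.0
gripper_force: 88.0
```

```bash
python3 - <<'E'
from h import *
plan(*grasp(BO["cup_250"],-56.1,100,150)) 
E
```

```text
t 32.10 tcp [ 570.7 -255.8  211. ] psi -45.4 tilt 0.006 -> shift cm [ 39.22 -22.54   6.1 ] roll -79.3
```

servo_tool([
  [[5, -2.8, 0], -10],
  [[10, -5.6, 0], -20],
  [[15, -8.4, 0], -30],
  [[20, -11.4, 0], -40],
  [[25, -14.4, 0], -50],
  [[30, -17.2, 0], -60],
  [[35, -20, 0], -70],
  [[39, -22.5, 0], -79],
])

```text
t: 33.1
tcp_pos: [688.6, 181.9, 206.1]
orientation: [0.47, 0.883, -0.001, -0.001]
force: [1.0, 0.0, -1.0]
opening: 12.2
gripper_force: 87.9
```

```bash
python3 - <<'E'
from h import *
plan(*grasp(BO["cup_250"],-56.1,100,138)) 
E
```

```text
t 33.10 tcp [688.6 181.9 206.1] psi 34.0 tilt 0.002 -> shift cm [-0.37  0.21  6.81] roll 0.1
```

servo_tool([
  [[-0.2, 0.2, 1.5], 0],
  [[-0.2, 0.2, 3.5], 0],
  [[-0.2, 0.2, 5.5], 0],
  [[-0.2, 0.2, 6.8], 0],
  [[-0.2, 0.2, 6.8], 0],
])

```text
t: 33.72
tcp_pos: [691.1, 177.8, 138.2]
orientation: [0.473, 0.881, -0.001, -0.001]
force: [-0.0, 0.6, -0.7]
opening: 12.0
gripper_force: 88.0
```

```bash
python3 - <<'E'
from h import *
plan(*grasp(BO["cup_250"],-56.1,100,65)) 
held("cup_250",ctrl.state()["tcp_pos"][2]-48+58)
E
```

```text
t 33.73 tcp [691.1 177.8 138.2] psi 33.5 tilt 0.003 -> shift cm [0.12 0.24 7.32] roll -0.4
tcp [691.1 177.8 138.2]
top None
side {'conf': 0.8, 'c': array([635. , 258.5]), 'mark': array([630.3, 255.6]), 'wm': array([677.1, 211.4]), 'ang': np.float64(-64.3), 'tip': 71.7, 'off': np.float64(-17.468873434148513), 'n': 268}
  rim minus bore [-2.3 -3. ]
```

View pics/side_cup_250.png

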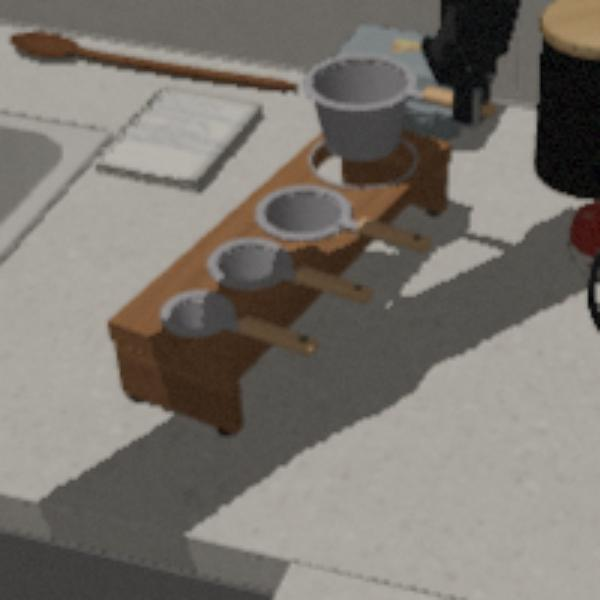

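cup_250 is above its bore (rim (360,85), bore (363,160)). Both estimates ask for +1 and +3 mm; correcting and lowering.

servo_tool([
  [[0.12, 0.3, 0], -0.3],
  [[0.12, 0.3, 0.5], -0.3],
  [[0.12, 0.3, 1.7], -0.3],
  [[0.12, 0.3, 2.9], -0.3],
  [[0.12, 0.3, 4.1], -0.3],
  [[0.12, 0.3, 5.3], -0.3],
  [[0.12, 0.3, 6], -0.3],
  [[0.12, 0.3, 6], -0.3],
])

```text
t: 34.98
tcp_pos: [693.4, 181.2, 79.0]
orientation: [0.47, 0.882, -0.0, -0.0]
force: [-0.8, 0.3, -1.0]
opening: 11.9
gripper_force: 88.0
```

```bash
python3 - <<'E'
from h import *
plan(*grasp(BO["cup_250"],-56.1,100,65)) 
held("cup_250",ctrl.state()["tcp_pos"][2]-48+58)
E
```

```text
t 34.98 tcp [693.4 181.2  79. ] psi 33.9 tilt 0.001 -> shift cm [-0.03 -0.16  1.4 ] roll -0.0
tcp [693.4 181.2  79. ]
top {'conf': 0.5, 'c': None, 'mark': array([557. , 219.4]), 'wm': array([676.6, 203.9]), 'ang': np.float64(126.4), 'tip': -223.5, 'off': None, 'n': 4}
side {'conf': 0.59, 'c': array([636.6, 261. ]), 'mark': array([642.6, 270.9]), 'wm': array([680.7, 212.1]), 'ang': np.float64(-64.9), 'tip': 77.3, 'off': np.float64(-19.19470464037151), 'n': 282}
  rim minus bore [-0.7 -0.5]
```

servo_tool([
  [[0, 0, 0.5], 0],
  [[0, 0, 1], 0],
  [[0, 0, 1.3], 0],
  [[0, 0, 1.4], 0],
  [[0, 0, 1.4], 0],
])

```text
t: 35.9
tcp_pos: [693.7, 181.4, 65.8]
orientation: [0.47, 0.883, -0.0, -0.0]
force: [0.1, -0.0, -0.7]
opening: 11.7
gripper_force: 88.1
```

servo_tool([
  [[0, 0, 0], 0],
  [[0, 0, 0], 0],
  [[0, 0, 0], 0],
  [[0, 0, -3], 0],
  [[0, 0, -7], 0],
  [[0, 0, -11], 0],
  [[0, 0, -14], 0],
], gripper=0.5)

```text
t: 36.78
tcp_pos: [694.3, 181.3, 208.1]
orientation: [0.47, 0.882, 0.001, 0.001]
force: [0.4, -0.4, 0.8]
opening: 42.9
gripper_force: 0.0
```

servo_tool([
  [[-5, -5, 0], 0],
  [[-10, -10, 0], 0],
  [[-15, -15, 0], 0],
  [[-20, -20, 0], 0],
  [[-20, -20, 0], 0],
  [[-20, -20, 0], 0],
])

```text
t: 37.52
tcp_pos: [638.5, -100.7, 206.4]
orientation: [0.473, 0.881, -0.001, 0.001]
force: [-0.0, 0.6, 0.6]
opening: 42.6
gripper_force: 0.0
```

```bash
python3 - <<'E'
from h import *
for cam in("top","side"):
    p=ctrl.get_image(cam)
    for n in H:
        print(cam,n,cup(p,n,np.array(BO[n]),75-H[n]))
        P,_=cloud(p,np.ones((480,640),bool)); d=np.hypot(*(P[:,:2]-BO[n]).T); q=P[(abs(d-RIM[n]+3)<3)&(abs(P[:,2]-72)<15)]
        A=np.c_[q[:,:2]-BO[n],np.ones(len(q))]; print("   rim plane slope,z",np.linalg.lstsq(A,q[:,2],rcond=None)[0].round(3))
    cv2.imwrite(f"pics/{cam}F.png",cv2.resize(p["image"][150:350,170:370] if cam=="top" else p["image"][120:340,180:480],None,fx=2.6,fy=2.6))
    k=ctrl.mark_of(p,"jam_jar");print("jar",onplane(p,k[0]["location"],0) if k else None)
E
```

```text
top cup_250 {'conf': 0.74, 'c': array([634.5, 263.9]), 'mark': array([627.1, 266.2]), 'wm': array([670.6, 213.2]), 'ang': np.float64(-55.4), 'tip': 121.2, 'off': np.float64(-0.9402255152792662), 'n': 445}
   rim plane slope,z [-2.0000e-03  5.0000e-03  7.4288e+01]
top cup_125 {'conf': 0.96, 'c': array([557.1, 211.5]), 'mark': array([551.4, 210.4]), 'wm': array([597.8, 155.2]), 'ang': np.float64(-60.2), 'tip': 111.8, 'off': np.float64(-7.354453572364488), 'n': 344}
   rim plane slope,z [9.0000e-03 0.0000e+00 7.4365e+01]
top cup_60 {'conf': 0.57, 'c': array([491.6, 168.7]), 'mark': array([496.5, 171.4]), 'wm': array([531.4, 111.3]), 'ang': np.float64(-53.7), 'tip': 105.5, 'off': np.float64(2.0076697098630163), 'n': 293}
   rim plane slope,z [-1.9000e-02 -1.0000e-03  7.4154e+01]
top cup_30 {'conf': 0.91, 'c': array([433.5, 127.8]), 'mark': array([435.8, 125.1]), 'wm': array([469.2,  78. ]), 'ang': np.float64(-52.5), 'tip': 86.7, 'off': np.float64(2.0358007391090105), 'n': 206}
   rim plane slope,z [1.2000e-02 9.0000e-03 7.4591e+01]
jar [[ 681.28484934 -249.70758568]]
side cup_250 {'conf'
[... 367 characters left out ...]
p.float64(-58.6), 'tip': 103.6, 'off': np.float64(-9.739754302571747), 'n': 294}
   rim plane slope,z [ 2.0000e-03 -2.3000e-02  7.3487e+01]
side cup_60 {'conf': 0.64, 'c': array([493.9, 164.9]), 'mark': array([497.6, 178.8]), 'wm': array([535.4, 113.5]), 'ang': np.float64(-53.7), 'tip': 98.0, 'off': np.float64(-3.0129659430633318), 'n': 253}
   rim plane slope,z [ 2.0000e-03 -3.2000e-02  7.3179e+01]
side cup_30 {'conf': 0.73, 'c': array([435.5, 125.2]), 'mark': array([431.6, 129.9]), 'wm': array([467.8,  82. ]), 'ang': np.float64(-42.2), 'tip': 78.7, 'off': np.float64(10.395309298470202), 'n': 237}
   rim plane slope,z [ 3.0000e-03 -1.8000e-02  7.3845e+01]
jar [[ 683.51422113 -256.00735047]]
```

View pics/sideF.png

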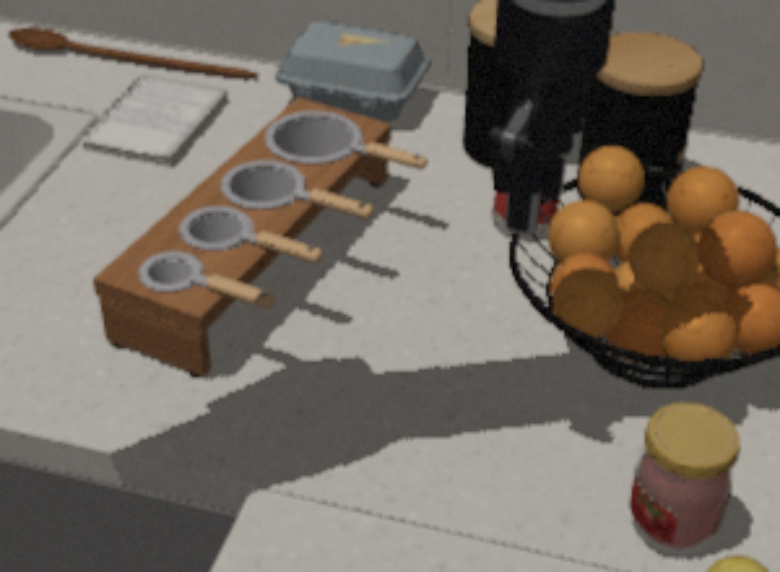

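View pics/topF.png

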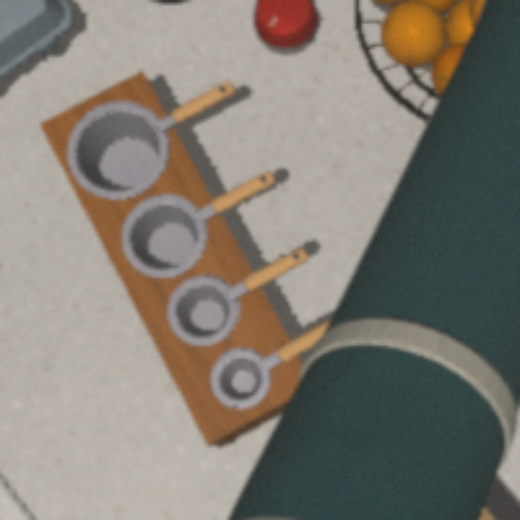

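All four cups sit level in their bores (rim tops at about 74–75 mm) with their handles square. The jar hasn't moved and the robot touches nothing. Handing in.

```bash
python3 -c "
from plant import ctrl
print(ctrl.finish_job())"
```

```text
the job is handed in; nothing more can be done
None
```

I put all four cups back in their bores in size order, rims level on the board and handles square to one long side; the jam jar was not touched, and I handed the job in at about 38 s.

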